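# Bolt a transit case shut

### The arm

A 6-joint arm with a two-finger parallel gripper is mounted at the origin on the work surface. World frame = base frame: x ahead of the robot, y to its left, z up, the work surface at z = 0. Lengths are in mm, angles in rad, forces in N, time in s.
With the tool pointing down it reaches from about 350 to 875 mm from the base axis. Payload 4.2 kg.
Tool frame: the origin (TCP) lies between the finger pads; the fingertips stand 17 mm ahead of it and the grasp point (between the pads) lies 2 mm behind it (nose_length is the distance from the TCP to the fingertips, in mm); z points along the fingers, y is the direction in which the jaws open and shut (so a half turn about z gives the same grasp; the last joint's range is limited). The gripper opens to 85 mm and grips with 20 to 120 N. Pads are 22 mm wide; open, the fingers measure 114 mm over their backs; the gripper's body (76 mm by 85 mm) begins 54 mm behind the grasp point. The pads swing forward as they close: fully open they stand 13 mm farther back than shut.
Start: joints at [1.384, 0.385, 0.008, 0, -1.194, -0.259], TCP at [269.454, 563.91, 248.312] pointing down, gripper open.
Joint ranges: [-3.14, 3.14], [-1.21, 2.06], [-1.07, 1.41], [-3.16, 2.05], [-2.99, -0.16], [-3.1, 3.1]. Speed limits (rad/s): [2.79, 2.79, 3.14, 3.14, 3.14, 3.14].

### API

Orientations are given as a unit quaternion [x, y, z, w].
In Python, from bench import * gives the robot as it stands.
- The arm moves only by the tool jog_arm, never from a script. Its argument "increments" is a list of rows, each a list of 4 numbers: the shift along the tool's x, y, z in m, then the turn about the tool's z in degrees. A call has 1 to 10 rows; each row is the pose to reach, as a shift and turn from the pose measured when the call began, along the tool's axes at that moment; what a row does not reach only later rows make up. A row lasts 1/8 s, in which the tool goes at most 62.5 mm and 10.7 degrees, less where a joint would pass 70% of its speed; a pose out of reach is approached as far as the arm can. A call with a gripper value outside its range is refused whole. "hand" is the gripper's target within -1 to 1 (fully open at 1, half-way at 0, shut at -1), set as the call begins (left out, the last holds). The fingers move at their own pace and stop on an object; the grip force is fixed at half the most. Time passes only in rows, so rows that repeat a pose let the fingers close. It gives the time, the measured TCP pose, the force and the opening at its end, in the units of the state.
- read_state(): the state, without advancing time (a new reading comes with each control period).
- get_image(name): name is "scene" or "top" or "wrist"; returns the picture (480x640x3 uint8, red, green, blue); there is no depth.
- calibration(name): a dict with "fx", "fy", "cx", "cy" (pixels), "position" and "rotation" of the camera in the world; the wrist camera has in their place "hand_eye" (4x4, takes a point from camera to tool coordinates, whose origin is the TCP and whose axes are the flange's). Camera axes: x right, y up, looking along -z (the intrinsics and any distortion apply to the point x, -y, -z); pixel columns grow to the right and rows downward; lengths in mm; the calibration is good to about 2 mm. A picture is of the moment at which its call begins: read the wrist's pose just before it. calibration takes no time and is no camera call.
- job_done(): hands the job in, once; it reports no verdict.
The state is a dict: "clock": time; "joints": joint angles; "joint_vel": joint speeds; "joint_efforts": joint torques, N m; "position": TCP position; "ee_rot": TCP orientation; "contact_force": force on the tool from outside, world axes, zero at the start; "wrist_torque": the same for the moment, N m; "gripper_width": finger opening in mm.
Only numpy, scipy, OpenCV 4.12 (cv2) and the standard library are available. Lean on these libraries where they do the work, as an engineer would, in place of code of your own. Each camera call takes 0.05 s, during which the arm holds its last target.

### The job

Shut the lid of the small transit case, then take the loose locking bar and slide it, nose first and tab up, along the lid through the eye and into the blind keeper beside it until it is fully home against the hidden stop. Let go of it there with the lid still shut, and leave the tape roll, stamp and red crate where they are.

Things in the scene. Friction and masses are not known exactly. Their poses are not given: they have to be found in the camera images.
- case: Fixed olive case, 180 (x) x 280 (y) x 90 mm high. Origin: centre of its underside; +x to its hinge side. From y = +50 to +140 mm it is a fixed shoulder, the rest is under the lid. The bar's path runs along case +y at case x = -40 mm: first the eye on the lid, then the keeper, a dark steel tunnel on the shoulder. Only runner, eye and keeper (top at 118 mm) stand above 90 mm when shut.
- lid (a joint): Lid angle, rad: 0 shut, positive open. Hinge axis: case y direction at case x = +85, height 82 mm; the front edge (case x = -86 mm when shut) rises. Lid 172 x 186 x 8 mm, top face 90 mm high when shut, over case y = -139 to +47 mm. It stays where it is left; a few newtons on the front edge close it.
- lid_front (a point): Point on the lid's top face where it can be pushed down, 15 mm in from the middle of the front edge; moves with the lid. When the lid is shut it lies at case (-72, -46, 90) mm.
- eye_mouth (a point): Entrance of the eye when the lid is shut (this point is fixed to the case): middle of the eye's floor at case (-40, 20, 96) mm. The eye is a steel bridge on the lid, case y = 20 to 40 mm, 24 wide, 14 mm high inside, with a funnel reaching 12 mm out to -y. Its floor is a flat runner on the lid, 28 mm wide, 6 mm high, from case y = -128 to +46 mm, on which the bar slides.
- keeper_mouth (a point): Entrance of the keeper: centre of the mouth's width at case (-40, 52, 96) mm, 1 mm above the keeper's own floor; axes as the case. The tunnel is 26 mm wide, 17 mm high, and runs along case +y; closed all round and at the far end.
- stop: The steel stop hidden inside the keeper, out of sight. Origin: centre of the face that the bar's nose meets; +y points on into the keeper. It sits somewhere from 40 to 65 mm beyond the keeper's mouth, differently each time, and does not give.
- bar: The loose locking bar: plain aluminium flat bar 145 mm long (y) x 20 mm wide (x) x 10 mm thick, about 120 g, lying flat on the table. Origin: middle of its underside. Nose at +y (last 6 mm stepped down to 14 x 6 mm), an upright tab to hold near the tail.
- bar_nose (a point): Centre of the bar's nose end, at bar (0, 72.5, 5) mm.
- bar_tab (a point): Middle of the upright tab, at bar (0, -57.5, 31) mm. The tab is 10 mm thick (bar x), 24 mm long (bar y) and stands from the bar's top (10 mm) to 42 mm.
- tape: Bystander: roll of brown tape, 96 mm across, 48 mm high, lying flat. Origin: centre of its underside.
- stamp: Bystander: hand stamp, 35 x 60 mm foot, 81 mm high. Origin: centre of its underside.
- crate: Bystander: red open crate 150 x 200 x 100 mm. Origin: centre of its underside.
Not all that is in view belongs to the job. There is more than one size of the bar; the job needs the smallest.

How it is judged (in metres and radians):
On the way, in this order (a step that is already met when the one before it is completed fails the run):
1. the lid is shut (within 0.03 rad) (value of joint lid below 0.03 rad), for 0.2 s.
2. with the lid shut, the bar's nose is inside the keeper, at least 10 mm past its mouth (value of joint lid below 0.03 rad and y of bar_nose in the frame of keeper_mouth above 0.01 m and distance between bar_nose and stop below 0.06 m and angle between the y axis of bar and the y axis of case, either way round below 0.08 rad and angle between bar's own z axis and vertical below 0.12 rad and x of bar_nose in the frame of stop between -0.008 and 0.008 m and z of bar_nose in the frame of stop between -0.009 and 0.009 m), for 0.05 s.
At the end, for the whole second after the job is handed in: The lid is shut (within 0.03 rad); the bar lies tab up through the eye and in the keeper, in line with it (within 0.08 rad), its nose within 3 mm of the hidden stop; it is released and at rest (value of joint lid below 0.03 rad and y of bar_nose in the frame of stop above -0.003 m and x of bar_nose in the frame of stop between -0.008 and 0.008 m and z of bar_nose in the frame of stop between -0.009 and 0.009 m and angle between the y axis of bar and the y axis of case, either way round below 0.08 rad and angle between bar's own z axis and vertical below 0.12 rad and linear speed of bar below 0.01 m/s and contact force between the fingers and bar below 0.1 N); the robot touches nothing.
It fails at once if the tape is moved by more than 25 mm (distance of tape from where it was at the start of the episode above 0.025 m).
It fails at once if the stamp is moved by more than 25 mm (distance of stamp from where it was at the start of the episode above 0.025 m).
It fails at once if the crate is moved by more than 25 mm (distance of crate from where it was at the start of the episode above 0.025 m).
It also fails if it takes over 56 s, if anything falls off the work surface, if the arm or the gripper's body presses on something with over 40 N, if the wrist force passes 120 N, or if a joint passes its speed limit or range.

## Working session

There is one attempt and no reset: what is moved stays moved. The work goes in short steps, Python scripts to look and compute and a tool call to move; the robot and the scene stay as the last step left them, time stands still between calls to the robot, and variables do not carry over. Pictures are saved under pics/ and viewed, and the job is handed in when it is done.

Besides the shell and the picture viewer there is one more tool, called as name(argument=value, ...), one argument or row to a line, values as JSON. jog_arm: Moves the arm, as the interface text tells. Its arguments: {"type":"object","properties":{"increments":{"type":"array"},"hand":{"type":"number"}},"required":["increments"]}

```bash
ls; mkdir -p pics; python3 - <<'E'
from bench import *
import cv2
s=read_state();print(s)
for n in ("scene","top","wrist"):
    im=get_image(n);cv2.imwrite(f"pics/{n}0.png",im[:,:,::-1]);print(n,calibration(n))
E
```

```text
pics
{'clock': 0.0, 'joints': array([ 1.38358559e+00,  3.85559514e-01,  6.61307207e-03, -5.07714507e-04,
       -1.19402168e+00, -2.58603308e-01]), 'joint_vel': array([-0.00057628,  0.00042151,  0.00110539, -0.00095744,  0.00048614,
       -0.00192146]), 'joint_efforts': array([-2.56442881e-04, -3.92290592e+01,  1.88396984e+01,  4.18603823e+00,
       -4.68166181e-03, -4.35892176e-06]), 'position': array([269.23436644, 563.41680698, 247.21348892]), 'ee_rot': array([ 9.75237618e-01, -2.21156853e-01, -1.97044490e-04,  1.09362893e-03]), 'contact_force': array([ 0.11734809,  0.06307405, -0.04254357]), 'wrist_torque': array([-0.02165906, -0.05806977, -0.00798997]), 'gripper_width': 85.13545705307718}
scene {'fx': 449.8536898290553, 'fy': 449.8536898290553, 'cx': 319.4160983150468, 'cy': 235.48329943796176, 'position': array([1084.40016371,  548.35686438, 1152.2847361 ]), 'rotation': array([0.12460411, 0.28614955, 0.87230956, 0.37638846])}
top {'fx': 486.1992176969507, 'fy': 486.1992176969507, 'cx': 318.8211177177376, 'cy': 241.2484233130953, 'position': array([ 274.12058092,   20.81480356, 1266.42904907]), 'rotation': array([-0.07731558,  0.07561545,  0.70323617, -0.70268307])}
wrist {'fx': 343.22046780873956, 'fy': 343.22046780873956, 'cx': 320.4546926594276, 'cy': 236.78613404301134, 'hand_eye': array([[-5.59704516e-04,  9.54012566e-01,  2.99766094e-01,
         7.63055067e+01],
       [ 9.99999840e-01,  5.57778619e-04,  9.19937773e-05,
         2.15199787e-01],
       [-7.94398985e-05,  2.99766098e-01, -9.54012725e-01,
        -1.26536832e+02],
       [ 0.00000000e+00,  0.00000000e+00,  0.00000000e+00,
         1.00000000e+00]])}
```

View pics/scene0.png

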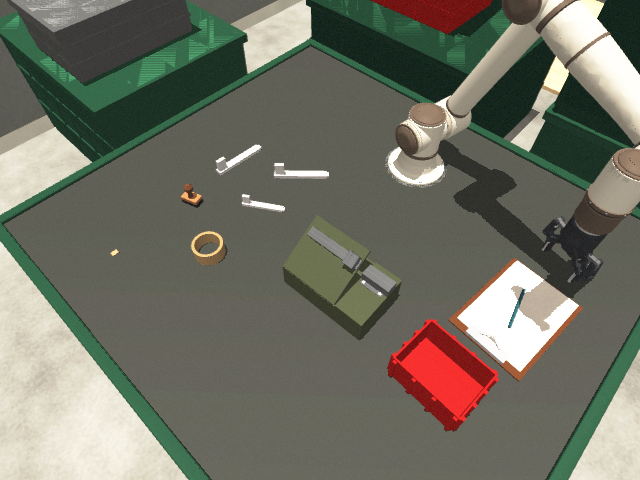

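View pics/top0.png

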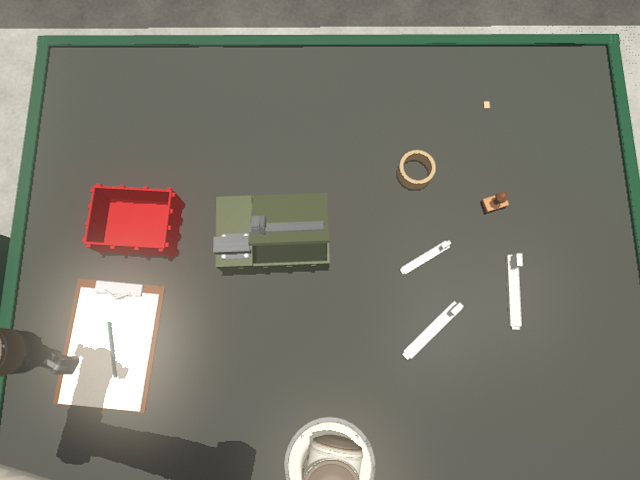

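View pics/wrist0.png

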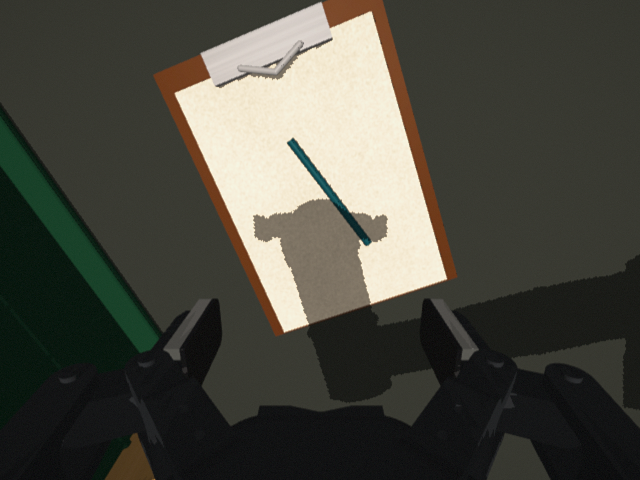

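```bash
cat > h.py <<'E'
from bench import *
import numpy as np, cv2
from scipy.spatial.transform import Rotation as R
def cam(n,st=None):
    c=calibration(n)
    if n=="wrist":
        H=np.array(c["hand_eye"]);T=np.eye(4);T[:3,:3]=R.from_quat(st["ee_rot"]).as_matrix();T[:3,3]=st["position"];T=T@H
        return c,T[:3,3],T[:3,:3]
    return c,np.array(c["position"]),R.from_quat(c["rotation"]).as_matrix()
def ray(n,uv,st=None):
    c,p,M=cam(n,st);uv=np.atleast_2d(np.asarray(uv,float))
    d=np.stack([(uv[:,0]-c["cx"])/c["fx"],-(uv[:,1]-c["cy"])/c["fy"],-np.ones(len(uv))],1)
    return p,d@M.T
def plane(n,uv,z,st=None):
    p,d=ray(n,uv,st);return p+d*((z-p[2])/d[:,2])[:,None]
def proj(n,P,st=None):
    c,p,M=cam(n,st);q=(np.atleast_2d(P)-p)@M
    return np.stack([c["cx"]+c["fx"]*q[:,0]/-q[:,2],c["cy"]-c["fy"]*q[:,1]/-q[:,2]],1)
def snap(n,tag):
    st=read_state();im=get_image(n)[:,:,::-1].copy();cv2.imwrite(f"pics/{tag}.png",im);return st,im
E
python3 - <<'E'
from h import *
np.set_printoptions(precision=1,suppress=True)
im=cv2.imread("pics/top0.png")
g=im.min(2)
m=((g>130)).astype(np.uint8);m[:, :390]=0;m[:230]=0;m[340:,:]=m[340:,:]
m[:,560:]=0
cs,_=cv2.findContours(m,cv2.RETR_EXTERNAL,cv2.CHAIN_APPROX_NONE)
for c in cs:
    if cv2.contourArea(c)<60: continue
    P=plane("top",c[:,0,:],10)[:,:2].astype(np.float32)
    print(c[:,0].mean(0),cv2.minAreaRect(P), cv2.boxPoints(cv2.minAreaRect(c)).tolist())
def crop(n,x0,y0,x1,y1,k,o):
    cv2.imwrite(o,cv2.resize(cv2.imread(f"pics/{n}")[y0:y1,x0:x1],None,fx=k,fy=k,interpolation=cv2.INTER_CUBIC))
crop("top0.png",200,180,340,280,5,"pics/c_case.png")
crop("top0.png",390,230,540,370,4,"pics/c_bar.png")
crop("scene0.png",270,200,410,340,4,"pics/c_cases.png")
E
```

```text
[432.5 329.2] ((322.05963134765625, -265.2980041503906), (29.705547332763672, 201.54244995117188), 43.06282043457031) [[400.50006103515625, 352.5000305175781], [455.50006103515625, 297.5000305175781], [464.00006103515625, 306.0000305175781], [409.00006103515625, 361.0000305175781]]
[513.6 291.5] ((418.5520935058594, -481.0476379394531), (30.33729362487793, 194.52403259277344), 87.71707916259766) [[506.4321594238281, 254.07467651367188], [518.2149658203125, 253.51358032226562], [521.80322265625, 328.8665466308594], [510.0203857421875, 329.4276428222656]]
[519.1 258.9] ((501.68145751953125, -501.0659484863281), (15.700972557067871, 35.20038604736328), 84.99165344238281) [[516.0, 253.0], [522.0, 253.0], [522.0, 266.0], [516.0, 266.0]]
[425.2 256.8] ((509.55963134765625, -256.5762939453125), (24.124637603759766, 156.80252075195312), 30.57784652709961) [[398.1176452636719, 267.5294189453125], [447.9705505371094, 237.61766052246094], [452.7352600097656, 245.558837890625], [402.8823547363281, 275.4705810546875]]
```

View pics/c_case.png

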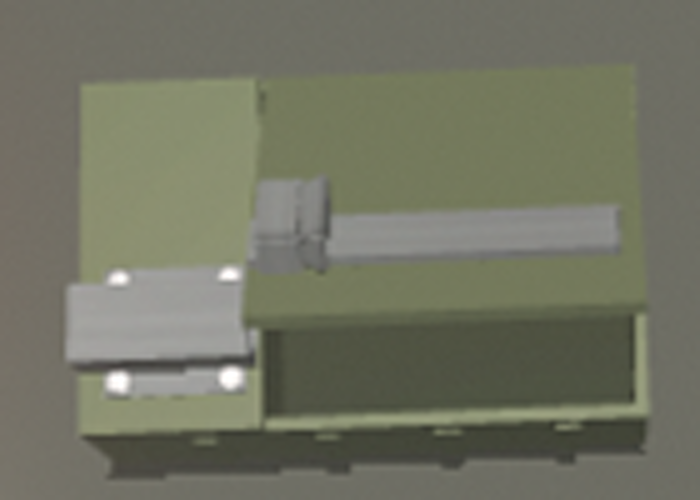

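View pics/c_bar.png

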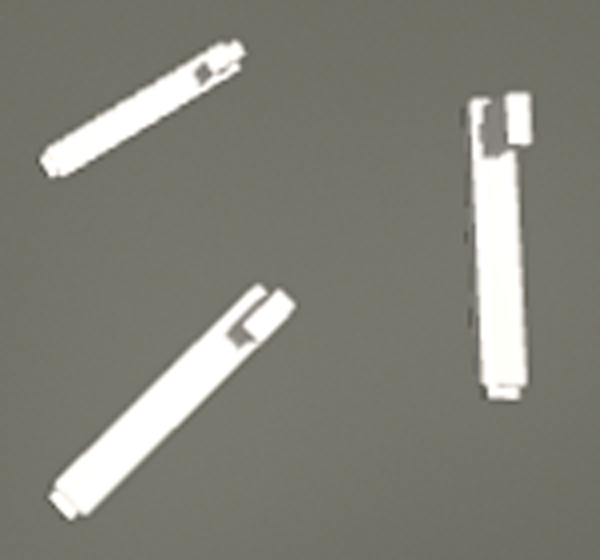

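View pics/c_cases.png

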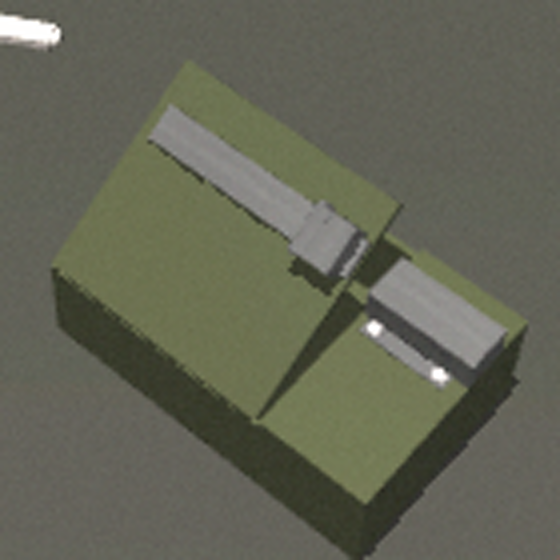

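```bash
python3 - <<'E'
from h import *
np.set_printoptions(precision=1,suppress=True)
k=lambda a,s,o:np.array(a,float)/s+o-0.5+0.5/s
t=k([(80,85),(80,434),(258,80),(262,430)],5,(200,180))
s=k([(365,500),(527,323),(258,418)],4,(270,200))
print("top",plane("top",t,90));print("rim",plane("top",k([(648,415)],5,(200,180)),82))
print("scene",plane("scene",s,90))
E
```

```text
top [[649.1 284.7  90. ]
 [470.3 276.6  90. ]
 [651.6 194.7  90. ]
 [472.2 187.4  90. ]]
rim [[480.8  -2.   82. ]]
scene [[646.8 284.9  90. ]
 [470.5 280.8  90. ]
 [650.4 195.8  90. ]]
```

```bash
python3 - <<'E'
from h import *
from scipy.optimize import brentq
np.set_printoptions(precision=2,suppress=True)
yaw=np.radians(2.0)
C=np.array([[np.cos(yaw),-np.sin(yaw)],[np.sin(yaw),np.cos(yaw)]])
k=lambda a,s,o:np.array(a,float)/s+o-0.5+0.5/s
t=k([(80,85),(80,434),(258,80),(262,430)],5,(200,180))
W=plane("top",t,90)[:,:2];W2=plane("scene",k([(365,500),(527,323),(258,418)],4,(270,200)),90)[:,:2]
L=np.array([(90,140),(-90,140),(90,50),(-90,50)])
A=np.vstack([W,W2]);B=np.vstack([L,L[[0,1,2]]])
a0=A.mean(0);b0=B.mean(0);H=(B-b0).T@(A-a0);print("yawfit",np.degrees(np.arctan2(H[0,1]-H[1,0],H[0,0]+H[1,1])))
o=a0-C@b0;print("case o",o, (A-(o+B@C.T)))
def lidpt(th,y,r=171):
    # top face of lid front
    x=85-r*np.cos(th)+8*np.sin(th); z=82+r*np.sin(th)+8*np.cos(th)
    return np.r_[o+C@[x,y],z]
for th in (.2,.3,.4,.5,.6,.7,.8,.9): print(th,proj("top",[lidpt(th,47),lidpt(th,-139)]).ravel()," scene",proj("scene",[lidpt(th,47),lidpt(th,-139)]).ravel())
print("obs top",k([(245,320),(648,303)],5,(200,180)),"scene obs",k([(403,205),(190,60)],4,(270,200)))
for nm,p in dict(front=(-72,-46),r0=(0,-46),push=(-10,-46),eye=(-40,20),keep=(-40,52)).items(): print(nm,o+C@p)
E
```

```text
yawfit 2.0137804340313212
case o [563.67 141.74] [[ 0.34 -0.11]
 [ 1.43 -1.9 ]
 [-0.28 -0.19]
 [ 0.19 -1.14]
 [-1.9   0.12]
 [ 1.68  2.28]
 [-1.46  0.93]]
0.2 [250.82 259.56 328.67 256.81]  scene [373.18 255.99 322.16 220.83]
0.3 [249.84 256.24 328.7  253.45]  scene [372.65 253.79 321.05 218.33]
0.4 [248.87 252.19 328.71 249.38]  scene [371.73 252.02 319.55 216.23]
0.5 [247.92 247.45 328.68 244.61]  scene [370.4  250.73 317.64 214.57]
0.6 [247.   242.06 328.62 239.2 ]  scene [368.66 249.94 315.34 213.37]
0.7 [246.13 236.07 328.53 233.18]  scene [366.51 249.69 312.65 212.68]
0.8 [245.32 229.54 328.4  226.63]  scene [363.97 250.   309.59 212.5 ]
0.9 [244.58 222.55 328.24 219.63]  scene [361.03 250.88 306.17 212.88]
obs top [[248.6 243.6]
 [329.2 240.2]] scene obs [[370.38 250.88]
 [317.12 214.62]]
front [493.32  93.26]
r0 [565.28  95.77]
push [555.28  95.42]
eye [523.   160.34]
keep [521.88 192.32]
```

```bash
cat >> h.py <<'E'
O=np.array([563.67,141.74]);YAW=np.radians(2.0)
def cw(x,y,z=0):
    c,s=np.cos(YAW),np.sin(YAW);return np.array([O[0]+c*x-s*y,O[1]+s*x+c*y,z])
def to(P,yangle=None):
    st=read_state();M=R.from_quat(st["ee_rot"]).as_matrix()
    d=M.T@(np.asarray(P)-st["position"])/1000
    a=np.degrees(np.arctan2(M[1,1],M[0,1]));t=None
    if yangle is not None: t=-(((yangle-a)+90)%180-90)
    print("shift",d.round(4),"turn",t,"yang",round(a,2),"tilt",M[:,2].round(3));return d,t
E
python3 - <<'E'
from h import *
to(cw(5,-46,200),30.6)
E
```

```text
shift [0.4732 0.292  0.048 ] turn 33.8501760569915 yang -115.55 tilt [-0.001 -0.002 -1.   ]
```

jog_arm(
  increments=[
    [0.047,0.029,0.0,3],
    [0.095,0.058,0.0,7],
    [0.142,0.088,0.0,10],
    [0.19,0.117,0.0,14],
    [0.237,0.146,0.0,17],
    [0.284,0.175,0.0,20],
    [0.331,0.204,0.01,24],
    [0.379,0.234,0.02,27],
    [0.426,0.263,0.035,31],
    [0.473,0.292,0.048,33.8],
  ],
  hand=-1,
)

```text
clock: 1.4
position: [570.7, 94.4, 199.4]
ee_rot: [0.868, -0.496, -0.0, 0.001]
contact_force: [0.7, 0.2, -0.1]
gripper_width: 0.1
```

jog_arm(
  increments=[
    [0,0,0,0],
  ],
)

```text
clock: 1.52
position: [571.1, 91.1, 197.3]
ee_rot: [0.867, -0.498, -0.001, 0.002]
contact_force: [-0.1, 0.6, -0.2]
gripper_width: -0.2
```

```bash
python3 - <<'E'
from h import *
print(read_state()["position"],read_state()["contact_force"],read_state()["clock"])
to(cw(5,-46,200),30.6);to(cw(5,-46,106))
E
```

```text
[571.12184273  91.09740294 197.31343392] [-0.0671248   0.59672231 -0.176992  ] 1.525
shift [-0.0046 -0.0017 -0.0027] turn -0.36534425064678544 yang -149.77 tilt [-0.004 -0.003 -1.   ]
shift [-0.0047 -0.0022  0.0913] turn None yang -149.77 tilt [-0.004 -0.003 -1.   ]
```

jog_arm(
  increments=[
    [0,0,0.015,0],
    [0,0,0.03,0],
    [0,0,0.042,0],
    [0,0,0.054,0],
    [0,0,0.066,0],
    [0,0,0.076,0],
    [0,0,0.084,0],
    [0,0,0.088,0],
  ],
)

```text
clock: 2.52
position: [570.3, 90.7, 108.5]
ee_rot: [0.867, -0.498, -0.002, 0.003]
contact_force: [-1.2, 0.4, 2.4]
gripper_width: -0.2
```

jog_arm(
  increments=[
    [0,0,0.002,0],
    [0,0,0.003,0],
    [0,0,0.003,0],
  ],
)

```text
clock: 2.9
position: [570.4, 90.7, 107.1]
ee_rot: [0.867, -0.498, -0.001, 0.003]
contact_force: [-4.4, -0.1, 8.4]
gripper_width: 0.0
```

```bash
python3 - <<'E'
from h import *
print(read_state()["position"],read_state()["contact_force"],read_state()["clock"])
st,im=snap("wrist","w1");st,im=snap("top","t1")
cv2.imwrite("pics/t1c.png",cv2.resize(im[170:290,190:350],None,fx=5,fy=5,interpolation=cv2.INTER_CUBIC))
E
```

```text
[570.36446796  90.6817797  107.09177394] [-4.42402079 -0.1345023   8.44804939] 2.9
```

View pics/t1c.png

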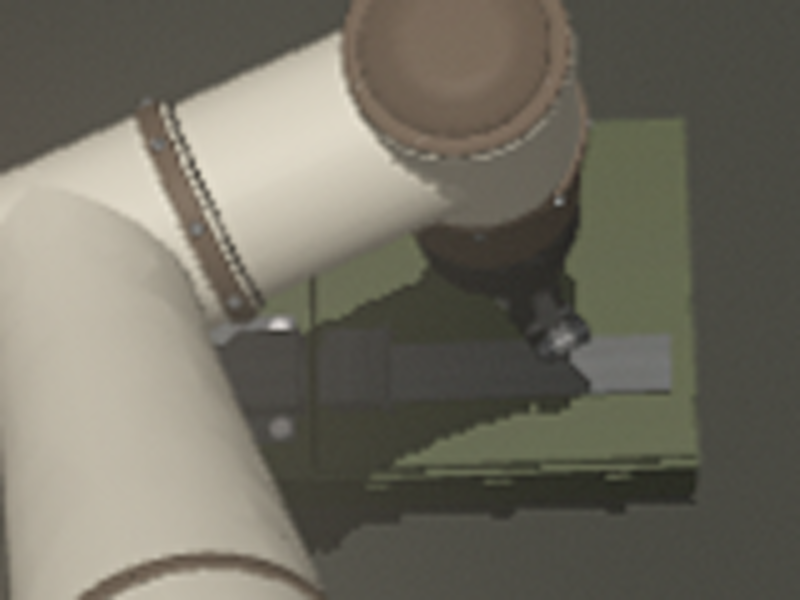

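View pics/w1.png

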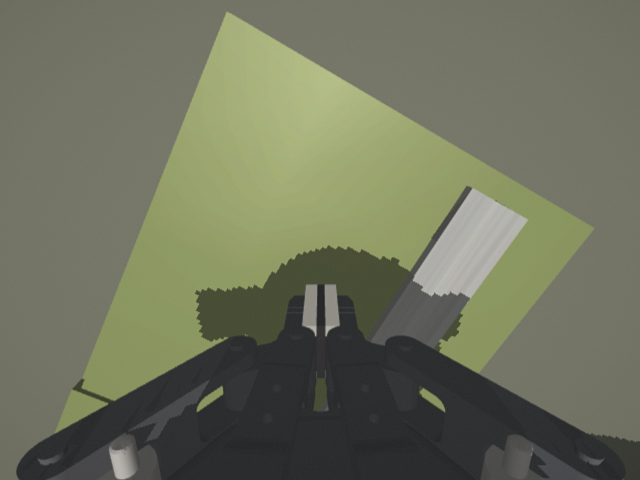

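jog_arm(
  increments=[
    [0,0,0.002,0],
    [0,0,0.003,0],
    [0,0,0.003,0],
  ],
)

```text
clock: 3.38
position: [570.4, 90.7, 107.0]
ee_rot: [0.867, -0.498, -0.001, 0.003]
contact_force: [-7.2, 0.6, 15.1]
gripper_width: -0.2
```

```bash
python3 - <<'E'
from h import *
print(read_state()["position"],read_state()["contact_force"])
print(plane("top",[(400.5,271.5)],8))
n=plane("top",[(400.5,271.5)],8)[0]
b=np.radians(30.6);u=np.array([-np.sin(b),np.cos(b),0])
p=n-u*30;p[2]=190;print(p,"tab est",n-u*130)
to(p,30.6)
E
```

```text
[570.38742331  90.68538763 107.01964868] [-7.19975813  0.61164912 15.08891904]
[[ 469.99651543 -189.63083368    8.        ]]
[ 485.2677579  -215.45309449  190.        ] tab est [ 536.17189947 -301.52729719    8.        ]
shift [ 0.2215  0.2284 -0.0815] turn -0.2958621638175032 yang -149.7 tilt [-0.004 -0.004 -1.   ]
```

jog_arm(
  increments=[
    [0,0,-0.045,0],
    [0.02,0.02,-0.08,0],
    [0.06,0.06,-0.085,0],
    [0.1,0.1,-0.083,0],
    [0.14,0.145,-0.083,0],
    [0.18,0.19,-0.083,0],
    [0.21,0.215,-0.083,0],
    [0.22,0.228,-0.083,0],
    [0.22,0.228,-0.083,0],
    [0.22,0.228,-0.083,0],
  ],
  hand=0,
)

```text
clock: 4.62
position: [485.2, -213.3, 191.5]
ee_rot: [0.868, -0.497, -0.001, 0.002]
contact_force: [-0.0, 0.1, 0.9]
gripper_width: 42.8
```

```bash
python3 - <<'E'
from h import *
st,im=snap("wrist","w2");print(st["position"],st["ee_rot"].tolist());snap("scene","s2");_,im=snap("top","t2")
im=cv2.imread("pics/s2.png");
cv2.imwrite("pics/s2c.png",cv2.resize(im[200:350,270:420],None,fx=4,fy=4,interpolation=cv2.INTER_CUBIC))
E
```

```text
[ 485.2270547  -213.26332337  191.46744327] [0.8675575681726649, -0.49733065408750604, -0.0005840418596197873, 0.0023969368643414744]
```

View pics/w2.png

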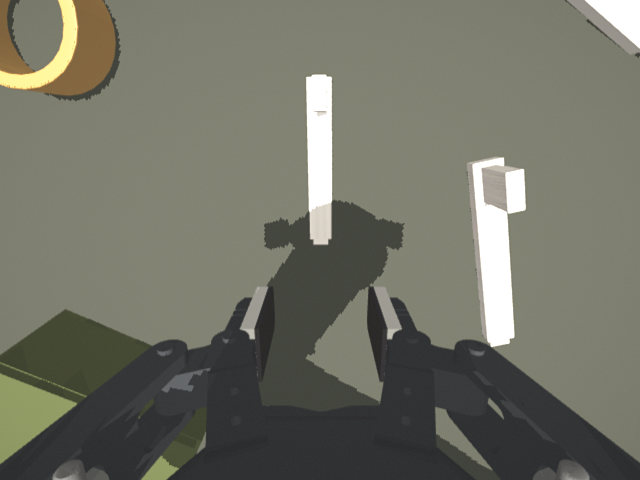

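View pics/s2c.png

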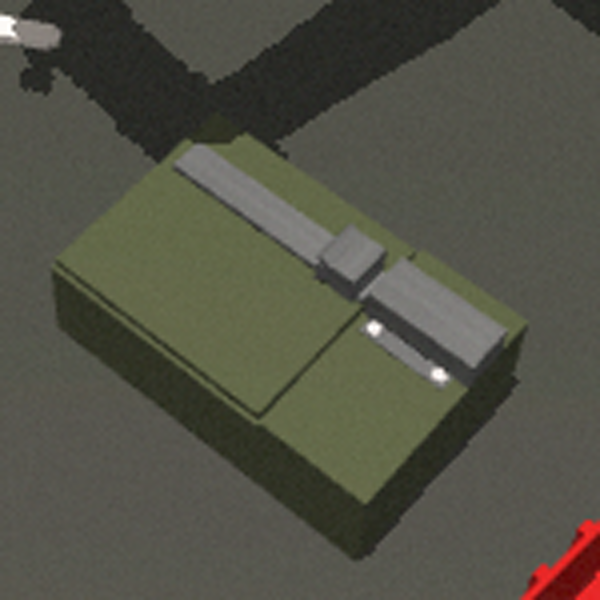

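```bash
python3 - <<'E'
from h import *
np.set_printoptions(precision=1,suppress=True)
im=cv2.imread("pics/w2.png");c=im[65:255,270:370]
cv2.imwrite("pics/w2c.png",cv2.resize(c,None,fx=3,fy=3,interpolation=cv2.INTER_CUBIC))
c=im[65:120,290:350];cv2.imwrite("pics/w2d.png",cv2.resize(np.clip((c.astype(float)-100)*1.6,0,255).astype(np.uint8),None,fx=10,fy=10,interpolation=cv2.INTER_CUBIC))
for r in (90,100,130,160,190,220): print(r,im[r,300:340].min(1))
E
```

```text
90 [115 115 115 115 113 111 197 255 255 255 255 255 255 255 255 255 255 255
 255 255 255 255 255 255 255 255 242 255 255 255 255 232 118 111 114 116
 115 116 114 115]
100 [113 114 115 114 113 112 183 255 255 255 255 255 255 255 255 255 255 255
 255 255 255 255 255 255 255 255 255 255 255 255 255 232 117 112 114 115
 116 113 116 114]
130 [116 116 116 115 116 113 113 221 255 255 255 255 255 255 255 255 255 255
 255 255 255 255 255 255 255 255 255 255 255 255 255 219 112 112 115 114
 115 115 116 114]
160 [115 114 115 116 116 114 113 154 255 255 255 255 255 255 255 255 255 255
 255 255 255 255 255 255 255 255 255 255 255 255 255 254 132 111 116 116
 115 116 115 115]
190 [115 114 116 116 115 115 114 114 180 255 255 255 255 255 255 255 255 255
 255 255 255 255 255 255 255 255 255 255 255 255 255 252 130 112 115 116
 115 115 115 115]
220 [ 62  63  63  63  64  62  63  63  67 115 206 207 202 199 199 199 195 197
 197 198 201 202 200 197 196 198 200 203 205 203 194 131  68  61  62  63
  63  62  63  64]
```

View pics/w2c.png

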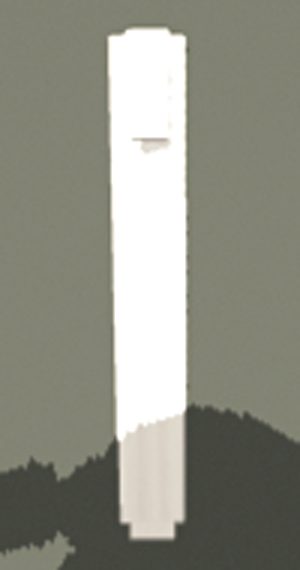

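View pics/w2d.png

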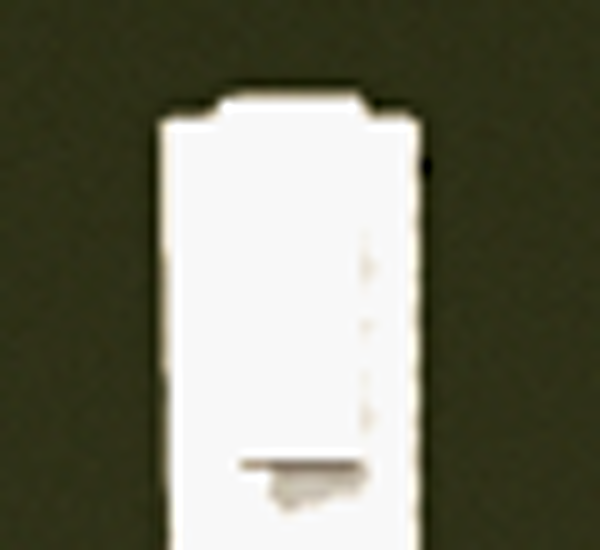

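```bash
python3 - <<'E'
from h import *
np.set_printoptions(precision=1,suppress=True)
st=dict(position=np.array([485.2270547,-213.26332337,191.46744327]),ee_rot=[0.8675575681726649,-0.49733065408750604,-0.0005840418596197873,0.0023969368643414744])
L=plane("wrist",[(306.3,100),(307.2,130),(307.6,160),(308.4,190),(309.3,220)],10,st)
Rr=plane("wrist",[(331.9,100),(331.85,130),(332.0,160),(332.0,190),(331.5,220)],10,st)
print(L-Rr)
M=((L+Rr)/2)[:,:2]
v=M[-1]-M[0];b=np.degrees(np.arctan2(-v[0],v[1]));print("yaw",b)
ls=[np.degrees(np.arctan2(-(X[-1]-X[0])[0],(X[-1]-X[0])[1])) for X in (L,Rr)];print(ls)
ends=plane("wrist",[(319.0,76.8),(320.5,239)],10,st);print(ends,np.linalg.norm(ends[0]-ends[1]))
u=v/np.linalg.norm(v);
tab=M[0]+u*(((ends[0][:2]-M[0])@u)+15);tab2=M[0]+u*(((ends[1][:2]-M[0])@u)-124);print("tab",tab,tab2)
# tab-top check at z=42: cols 311.5..327? front edge row 111
print(plane("wrist",[(315.,112),(326.7,112)],42,st), plane("wrist",[(312,74.5),(326.2,74.5)],42,st))
t=(tab+tab2)/2; to(np.r_[t,110],b)
E
```

```text
[[18.5 10.8  0. ]
 [18.2 10.7  0. ]
 [18.5 10.8  0. ]
 [18.4 10.7  0. ]
 [17.8 10.4  0. ]]
yaw 30.91921857427828
[np.float64(31.15298625944823), np.float64(30.685513877079064)]
[[ 544.6 -314.8   10. ]
 [ 472.9 -194.7   10. ]] 139.79316597371533
tab [ 537.  -301.8] [ 536.6 -301.2]
[[ 532.8 -288.5   42. ]
 [ 525.1 -293.    42. ]] [[ 547.6 -309.8   42. ]
 [ 538.7 -315.1   42. ]]
shift [ 0.1 -0.   0.1] turn -0.5222877391228167 yang -149.6 tilt [-0. -0. -1.]
```

```bash
python3 - <<'E'
from h import *
to((536.5,-301.5,32),30.9)
E
```

```text
shift [ 0.102  -0.0002  0.1596] turn -0.5030691648445327 yang -149.6 tilt [-0.004 -0.004 -1.   ]
```

jog_arm(
  increments=[
    [0.05,0,0.0,-0.5],
    [0.102,0,0.02,-0.5],
    [0.102,0,0.065,-0.5],
    [0.102,0,0.085,-0.5],
    [0.102,0,0.085,-0.5],
  ],
)

```text
clock: 5.4
position: [535.8, -300.4, 104.5]
ee_rot: [0.87, -0.493, -0.003, 0.003]
contact_force: [0.2, 0.7, 0.9]
gripper_width: 42.8
```

```bash
python3 - <<'E'
from h import *
to((536.5,-301.5,32),30.9)
snap("wrist","w3")
E
```

```text
shift [ 0.0014 -0.0006  0.0725] turn 0.04553522244668784 yang -149.05 tilt [-0.008 -0.002 -1.   ]
```

View pics/w3.png

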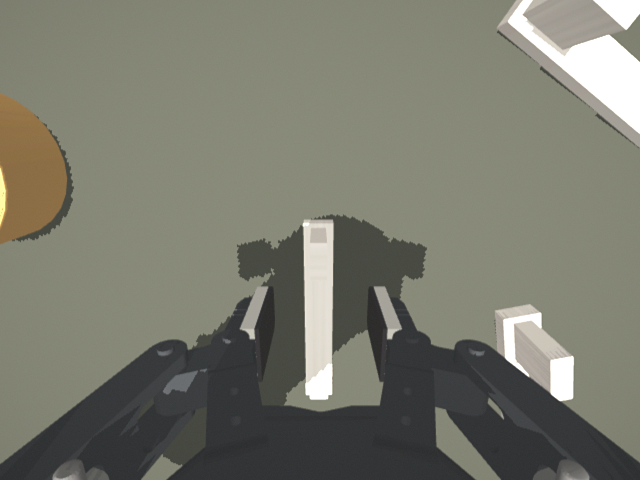

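jog_arm(
  increments=[
    [0.001,-0.0005,0.03,0],
    [0.001,-0.0005,0.06,0],
    [0.001,-0.0005,0.0725,0],
    [0.001,-0.0005,0.0725,0],
  ],
)

```text
clock: 5.95
position: [538.0, -301.6, 34.3]
ee_rot: [0.87, -0.492, -0.001, 0.003]
contact_force: [0.6, 0.0, -0.0]
gripper_width: 43.0
```

jog_arm(
  increments=[
    [0,0,0,0],
    [0,0,0,0],
    [0,0,0,0],
    [0,0,0,0],
    [0,0,0,0],
  ],
  hand=-1,
)

```text
clock: 6.58
position: [539.0, -302.0, 36.0]
ee_rot: [0.871, -0.492, 0.001, 0.003]
contact_force: [-0.2, 1.2, 6.2]
gripper_width: 8.7
```

```bash
python3 - <<'E'
from h import *
s=read_state();print(s["position"],s["gripper_width"],s["contact_force"]);to((536.5,-301.5,32),30.9)
snap("wrist","w4")
E
```

```text
[ 539.01821665 -301.95422983   35.96218035] 8.652410594799617 [-0.20460606  1.21805443  6.23173867]
shift [-0.0017  0.0019  0.004 ] turn 0.14360806759532352 yang -148.96 tilt [-0.002 -0.005 -1.   ]
```

View pics/w4.png

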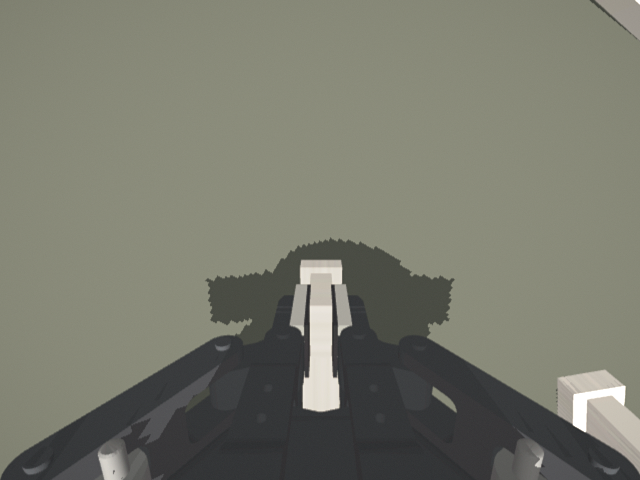

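jog_arm(
  increments=[
    [0,0,-0.02,0],
    [0,0,-0.06,0],
    [0,0,-0.115,0],
    [0,0,-0.165,0],
    [0,0,-0.165,0],
  ],
)

```text
clock: 7.25
position: [541.5, -302.0, 206.1]
ee_rot: [0.871, -0.492, 0.006, 0.002]
contact_force: [0.1, -0.9, -1.4]
gripper_width: 9.0
```

```bash
python3 - <<'E'
from h import *
s=read_state();print(s["position"],s["gripper_width"],s["contact_force"],s["wrist_torque"])
snap("wrist","w5");_,im=snap("scene","s5")
cv2.imwrite("pics/s5c.png",cv2.resize(im[130:280,190:340],None,fx=4,fy=4,interpolation=cv2.INTER_CUBIC))
# target: bar nose at case y=-20 -> tab y=-150
to(cw(-40,-150,170),2.0)
E
```

```text
[ 541.47276991 -301.95294164  206.12789734] 9.024500218873758 [ 0.13794141 -0.92623751 -1.37698583] [-0.00439522 -0.03514201  0.02099932]
shift [-0.2547 -0.1417  0.0295] turn 29.011299890634376 yang -148.99 tilt [-0.002 -0.004 -1.   ]
```

View pics/w5.png

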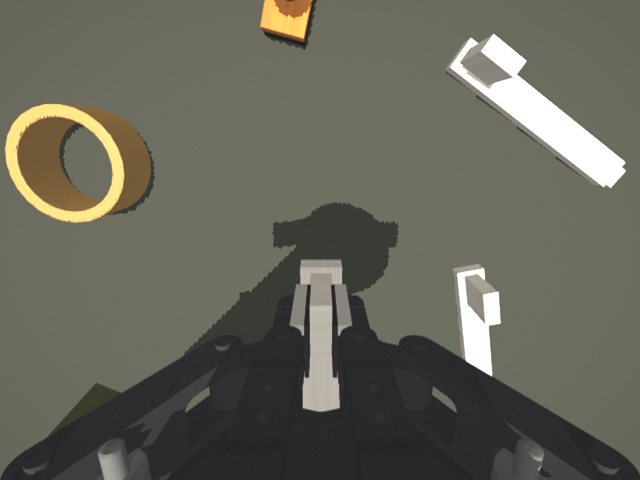

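View pics/s5c.png

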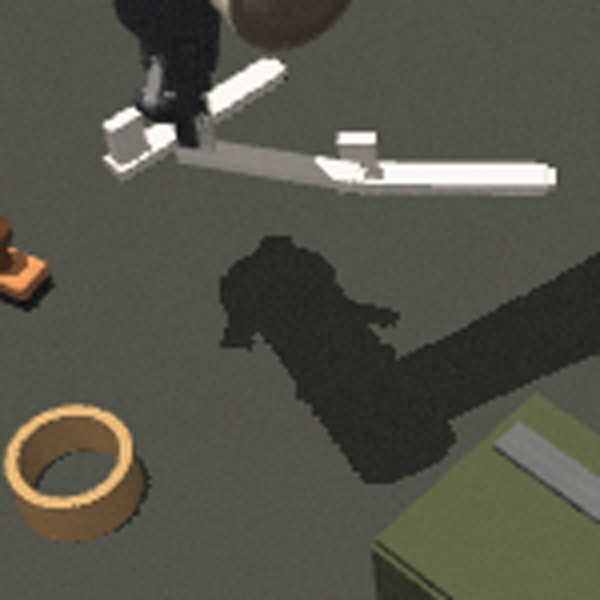

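jog_arm(
  increments=[
    [-0.03,-0.016,0.0,3],
    [-0.06,-0.033,0.0,6],
    [-0.09,-0.05,0.0,10],
    [-0.12,-0.067,0.0,14],
    [-0.15,-0.084,0.0,18],
    [-0.18,-0.1,0.01,22],
    [-0.21,-0.115,0.02,26],
    [-0.23,-0.127,0.025,29],
    [-0.237,-0.131,0.03,29],
    [-0.237,-0.131,0.03,29],
  ],
)

```text
clock: 8.6
position: [528.0, -30.3, 168.1]
ee_rot: [0.72, -0.694, -0.0, 0.003]
contact_force: [-0.1, -0.8, -1.0]
gripper_width: 8.8
```

```bash
python3 - <<'E'
from h import *
s=read_state();print(s["position"],s["gripper_width"],s["contact_force"],s["clock"])
_,im=snap("scene","s6");cv2.imwrite("pics/s6c.png",cv2.resize(im[190:340,250:410],None,fx=4,fy=4,interpolation=cv2.INTER_CUBIC))
_,im=snap("top","t6");cv2.imwrite("pics/t6c.png",cv2.resize(im[180:290,200:360],None,fx=5,fy=5,interpolation=cv2.INTER_CUBIC))
snap("wrist","w6")
to(cw(-40,-150,136),2.0)
E
```

```text
[528.03074563 -30.31819262 168.13037365] 8.806905026195373 [-0.14870653 -0.8230943  -0.96425011] 8.6
shift [-0.0216 -0.0009  0.0333] turn -0.027253422710259656 yang -178.03 tilt [-0.002 -0.004 -1.   ]
```

View pics/s6c.png

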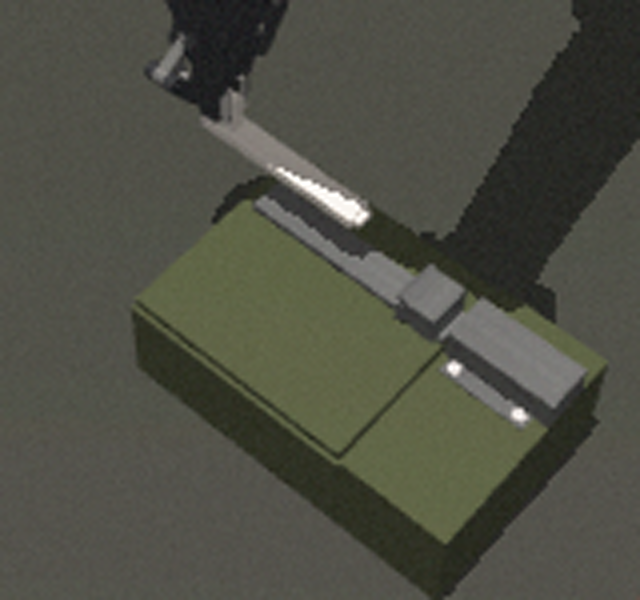

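View pics/t6c.png

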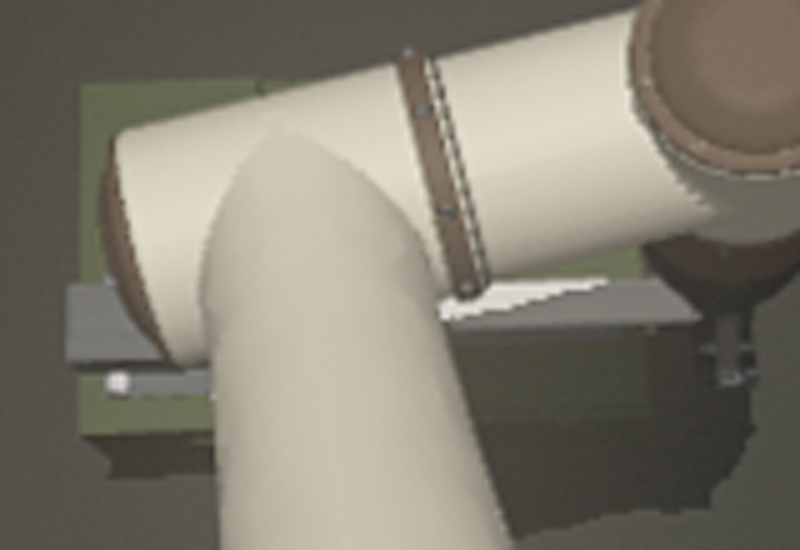

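View pics/w6.png

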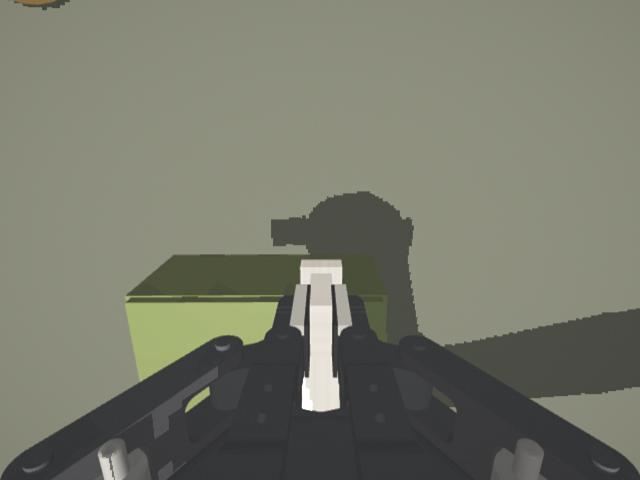

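```bash
python3 - <<'E'
import cv2
im=cv2.imread("pics/t2.png")
cv2.imwrite("pics/t2c.png",cv2.resize(im[190:280,205:340],None,fx=5.9,fy=5.9,interpolation=cv2.INTER_CUBIC))
im=cv2.imread("pics/s2.png")
cv2.imwrite("pics/s2d.png",cv2.resize(im[225:300,305:405],None,fx=8,fy=8,interpolation=cv2.INTER_CUBIC))
E
```

```text
(no output)
```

View pics/t2c.png

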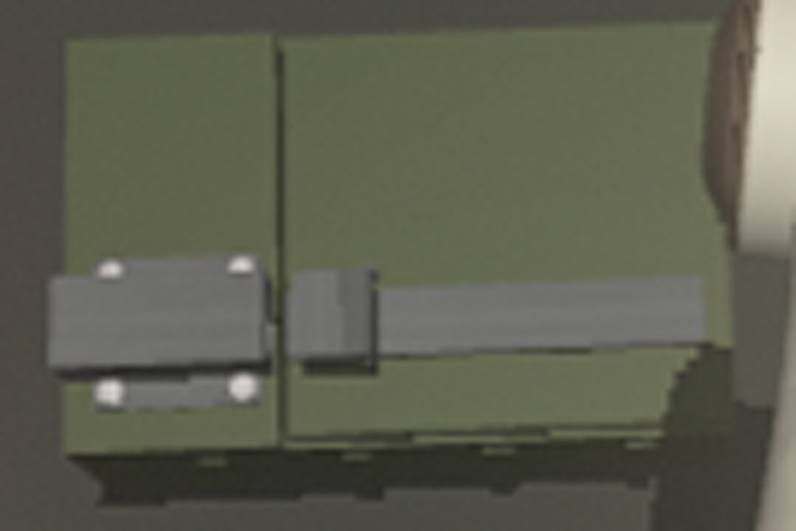

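View pics/s2d.png

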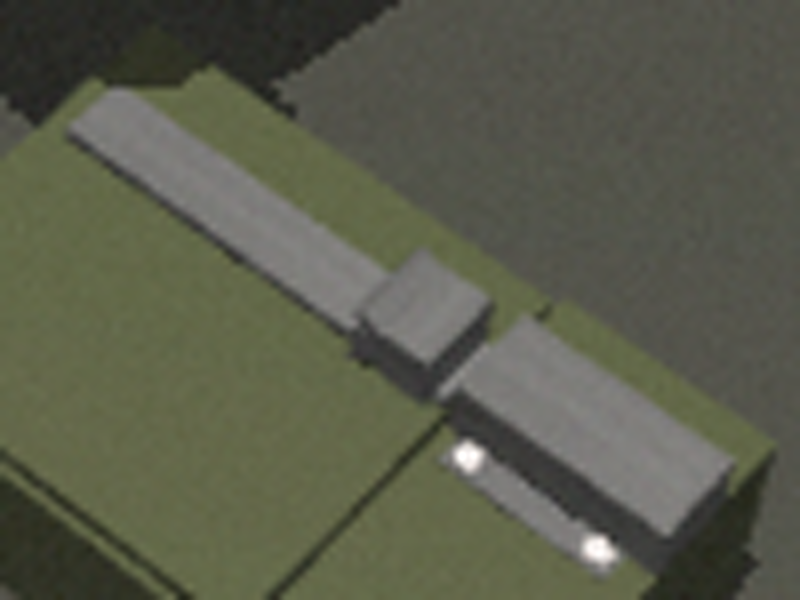

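```bash
python3 - <<'E'
from h import *
np.set_printoptions(precision=1,suppress=True)
k=lambda a,s,o:np.array(a,float)/s+o-0.5+0.5/s
c,s=np.cos(YAW),np.sin(YAW)
def cc(P): d=P[:,:2]-O;return np.stack([c*d[:,0]+s*d[:,1],-s*d[:,0]+c*d[:,1]],1)
o=(205,190)
print("runner top upper/lower",cc(plane("top",k([(380,288),(703,277),(380,356),(703,343)],5.9,o),96)))
print("keeper top",cc(plane("top",k([(50,277),(50,363),(265,273),(265,358)],5.9,o),118)))
o=(305,225)
print("runner sc",cc(plane("scene",k([(118,87),(68,128),(385,268),(350,330)],8,o),96)))
print("keeper sc",cc(plane("scene",k([(528,315),(732,465),(668,535),(455,390)],8,o),118)))
# bar in s6: nose
E
```

```text
runner top upper/lower [[ -24.3    5.7]
 [ -24.5 -129.5]
 [ -53.4    6.1]
 [ -52.7 -128.5]]
keeper top [[-19.9 139. ]
 [-56.  138.6]
 [-21.4  50.7]
 [-57.   50.9]]
runner sc [[ -51.3 -123.9]
 [ -25.5 -125.3]
 [ -54.    -1.2]
 [ -25.8    5.8]]
keeper sc [[-58.9  55.5]
 [-56.7 142.2]
 [-21.2 141.9]
 [-18.9  55.3]]
```

```bash
python3 - <<'E'
import cv2
im=cv2.imread("pics/s6.png")
cv2.imwrite("pics/s6d.png",cv2.resize(im[210:255,295:350],None,fx=14,fy=13,interpolation=cv2.INTER_CUBIC))
E
```

```text
(no output)
```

View pics/s6d.png

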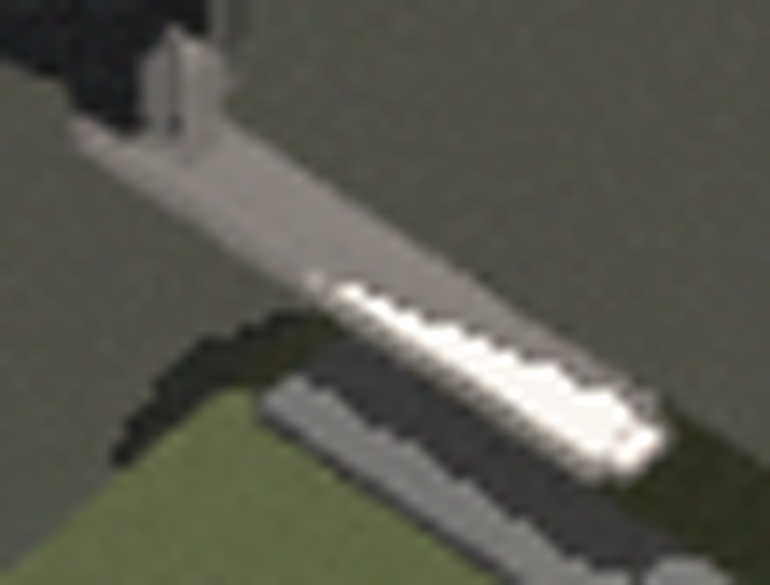

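```bash
python3 - <<'E'
from h import *
np.set_printoptions(precision=1,suppress=True)
def k(a): a=np.array(a,float);return np.stack([a[:,0]/14+295-.46,a[:,1]/13+210-.46],1)
c,s=np.cos(YAW),np.sin(YAW)
def cc(P): d=P[:,:2]-O;return np.stack([c*d[:,0]+s*d[:,1],-s*d[:,0]+c*d[:,1]],1)
print(cc(plane("scene",k([(240,125),(640,372),(340,285),(590,455)]),142)))
print("nose",cc(plane("scene",k([(645,455)]),137)))
print("tcp",cc(read_state()["position"][None]))
E
```

```text
[[ -54.9 -156.2]
 [ -57.2  -51.7]
 [ -35.3 -111.7]
 [ -34.   -45.2]]
nose [[-44.  -39.2]]
tcp [[ -40.8 -171.4]]
```

jog_arm(
  increments=[
    [0,-0.001,0.015,0],
    [0,-0.002,0.028,0],
    [0,-0.002,0.031,0],
    [0,-0.002,0.031,0],
  ],
)

```text
clock: 9.25
position: [530.7, -31.2, 137.9]
ee_rot: [0.719, -0.695, 0.001, 0.003]
contact_force: [-0.1, -0.6, -0.8]
gripper_width: 8.8
```

```bash
python3 - <<'E'
from h import *
s=read_state();print(s["position"],s["contact_force"],s["clock"])
_,im=snap("scene","s7");cv2.imwrite("pics/s7d.png",cv2.resize(im[215:275,295:370],None,fx=10,fy=10,interpolation=cv2.INTER_CUBIC))
_,im=snap("top","t7");cv2.imwrite("pics/t7c.png",cv2.resize(im[220:260,250:350],None,fx=8,fy=8,interpolation=cv2.INTER_CUBIC))
to(cw(-39,-171,133),2.0)
E
```

```text
[530.67933773 -31.22844719 137.93019911] [-0.11981594 -0.61666316 -0.81068801] 9.25
shift [-0.0005  0.0004  0.0056] turn -0.01641049856607424 yang -178.02 tilt [-0.002 -0.004 -1.   ]
```

View pics/s7d.png

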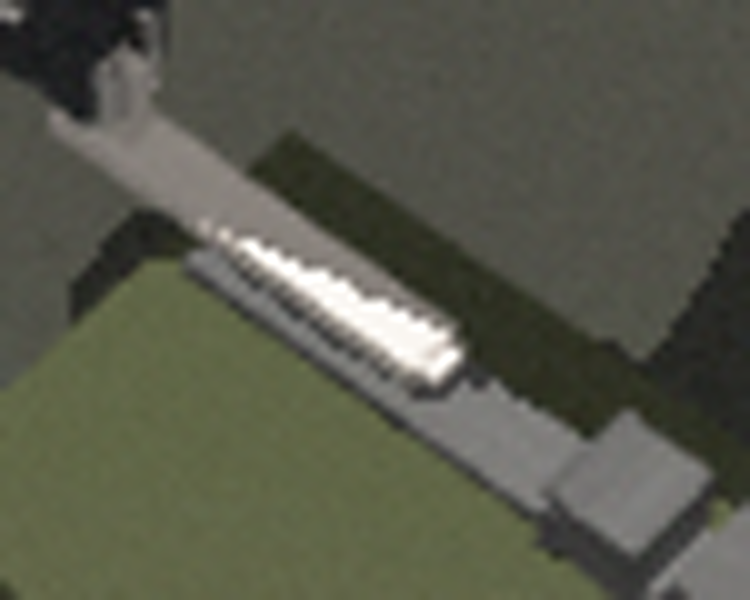

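View pics/t7c.png

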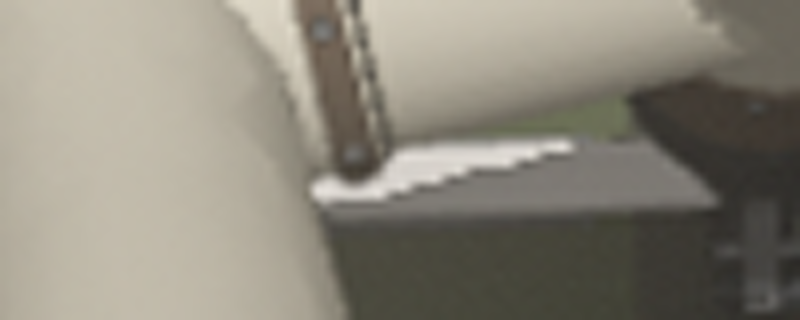

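```bash
python3 - <<'E'
from h import *
np.set_printoptions(precision=1,suppress=True)
def k(a,f,o): return np.array(a,float)/f+np.array(o)-.5+.5/f
c,s=np.cos(YAW),np.sin(YAW)
def cc(P): d=P[:,:2]-O;return np.stack([c*d[:,0]+s*d[:,1],-s*d[:,0]+c*d[:,1]],1)
K=lambda a:k(a,10,(295,215))
print("bar far",cc(plane("scene",K([(180,122),(460,325)]),112)))
print("bar near",cc(plane("scene",K([(225,235),(415,380)]),112)))
print("runner near",cc(plane("scene",K([(190,262),(540,510)]),96)))
print("nose",cc(plane("scene",K([(455,362)]),107)))
T=lambda a:k(a,8,(250,220))
print("top bar lower",cc(plane("top",T([(340,212),(700,205)]),112)),"upper",cc(plane("top",T([(400,148),(640,140)]),112)))
print("tcp",cc(read_state()["position"][None]))
E
```

```text
bar far [[ -53.  -151.6]
 [ -51.4  -44.3]]
bar near [[ -31.2 -114.8]
 [ -28.7  -41.8]]
runner near [[ -26.  -123.8]
 [ -26.9    5.7]]
nose [[-43.6 -39.4]]
top bar lower [[ -49.1  -51.6]
 [ -50.9 -160.8]] upper [[ -29.9  -70.3]
 [ -30.  -143.4]]
tcp [[ -38.6 -171.5]]
```

jog_arm(
  increments=[
    [-0.01,0.0,0.002,0],
    [-0.02,0.0,0.004,0],
    [-0.03,0.0,0.005,0],
    [-0.038,0.0,0.005,0],
    [-0.038,0.0,0.005,0],
  ],
)

```text
clock: 9.98
position: [529.8, 7.7, 133.5]
ee_rot: [0.72, -0.694, 0.001, 0.002]
contact_force: [-0.1, 0.4, -1.4]
gripper_width: 8.7
```

```bash
python3 - <<'E'
from h import *
s=read_state();print(s["position"],s["contact_force"],s["clock"])
_,im=snap("scene","s8");cv2.imwrite("pics/s8d.png",cv2.resize(im[215:295,305:405],None,fx=8,fy=7.5,interpolation=cv2.INTER_CUBIC))
to(cw(-39,-120,132.5),2.0)
E
```

```text
[529.80593997   7.70255652 133.52886326] [-0.10904606  0.39579672 -1.35599223] 9.975
shift [-0.0132  0.0004  0.001 ] turn 0.03092311237685408 yang -177.97 tilt [-0.002 -0.004 -1.   ]
```

View pics/s8d.png

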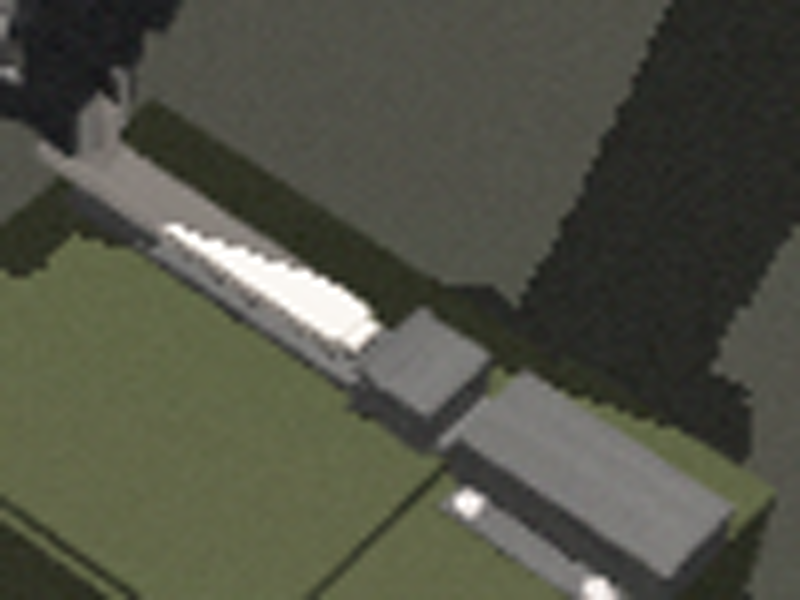

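jog_arm(
  increments=[
    [-0.006,0.0,0.0005,0],
    [-0.012,0.0,0.0005,0],
    [-0.018,0.0,0.0005,0],
    [-0.024,0.0,0.0005,0],
  ],
)

```text
clock: 10.52
position: [528.9, 31.7, 132.9]
ee_rot: [0.72, -0.694, 0.001, 0.002]
contact_force: [-0.4, -0.3, -1.2]
gripper_width: 8.9
```

jog_arm(
  increments=[
    [-0.005,0.0,0.0,0],
    [-0.01,0.0,0.0,0],
    [-0.015,0.0,0.0,0],
    [-0.02,0.0,0.0,0],
  ],
)

```text
clock: 11.02
position: [528.2, 52.0, 132.9]
ee_rot: [0.72, -0.694, 0.001, 0.002]
contact_force: [0.2, -0.7, -0.6]
gripper_width: 8.6
```

```bash
python3 - <<'E'
from h import *
s=read_state();print(s["position"],s["contact_force"],s["clock"])
_,im=snap("scene","s9");cv2.imwrite("pics/s9d.png",cv2.resize(im[215:295,305:405],None,fx=8,fy=7.5,interpolation=cv2.INTER_CUBIC))
to(cw(-39,-88,132.5),2.0)
E
```

```text
[528.18831362  52.02248092 132.85457693] [ 0.20634397 -0.71708723 -0.55278512] 11.025
shift [-0.      0.0005  0.0004] turn 0.05403073078707621 yang -177.95 tilt [-0.001 -0.004 -1.   ]
```

View pics/s9d.png

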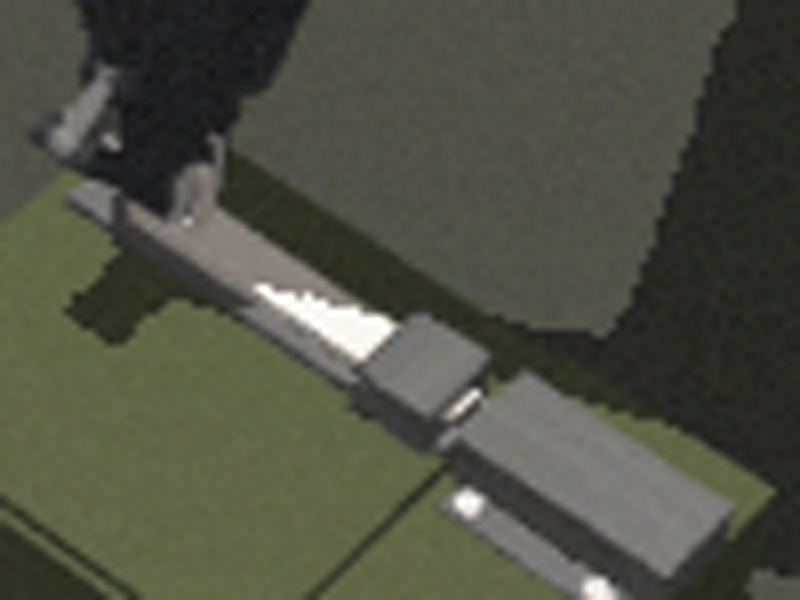

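jog_arm(
  increments=[
    [-0.005,0.0,0.0,0],
    [-0.01,0.0,0.0,0],
    [-0.015,0.0,0.0,0],
    [-0.02,0.0,0.0,0],
    [-0.025,0.0,0.0,0],
    [-0.03,0.0,0.0,0],
    [-0.036,0.0,0.0,0],
    [-0.042,0.0,0.0,0],
  ],
)

```text
clock: 12.08
position: [526.8, 94.8, 132.7]
ee_rot: [0.72, -0.694, 0.001, 0.002]
contact_force: [-0.3, 0.5, -1.4]
gripper_width: 8.7
```

jog_arm(
  increments=[
    [-0.002,0.0,0.0,0],
    [-0.004,0.0,0.0,0],
    [-0.006,0.0,0.0,0],
    [-0.008,0.0,0.0,0],
    [-0.01,0.0,0.0,0],
    [-0.012,0,0,0],
  ],
)

```text
clock: 12.82
position: [526.3, 106.9, 132.6]
ee_rot: [0.72, -0.694, 0.001, 0.002]
contact_force: [-0.0, 0.2, -1.1]
gripper_width: 8.7
```

jog_arm(
  increments=[
    [-0.002,0.0,0.0,0],
    [-0.004,0.0,0.0,0],
    [-0.006,0.0,0.0,0],
    [-0.008,0.0,0.0,0],
  ],
)

```text
clock: 13.32
position: [525.4, 111.1, 133.2]
ee_rot: [0.719, -0.694, 0.002, 0.006]
contact_force: [3.2, -18.6, 3.7]
gripper_width: 9.0
```

jog_arm(
  increments=[
    [-0.004,0.0,0.0,0],
    [-0.008,0.0,0.0,0],
    [-0.008,0.0,0.0,0],
  ],
)

```text
clock: 13.7
position: [525.1, 111.7, 134.5]
ee_rot: [0.719, -0.695, 0.005, 0.011]
contact_force: [5.9, -28.6, 6.7]
gripper_width: 8.8
```

```bash
python3 - <<'E'
from h import *
s=read_state();print(s["position"],s["contact_force"],s["clock"])
_,im=snap("scene","s10");cv2.imwrite("pics/s10d.png",cv2.resize(im[215:295,305:405],None,fx=8,fy=7.5,interpolation=cv2.INTER_CUBIC))
snap("wrist","w10")
to(cw(-39,-30,132.5),2.0)
E
```

```text
[525.10747062 111.66989988 134.53620342] [  5.92278677 -28.61680267   6.74805773] 13.7
shift [ 0.0013 -0.0006  0.0021] turn -0.06219532985164733 yang -178.06 tilt [-0.007 -0.023 -1.   ]
```

View pics/s10d.png

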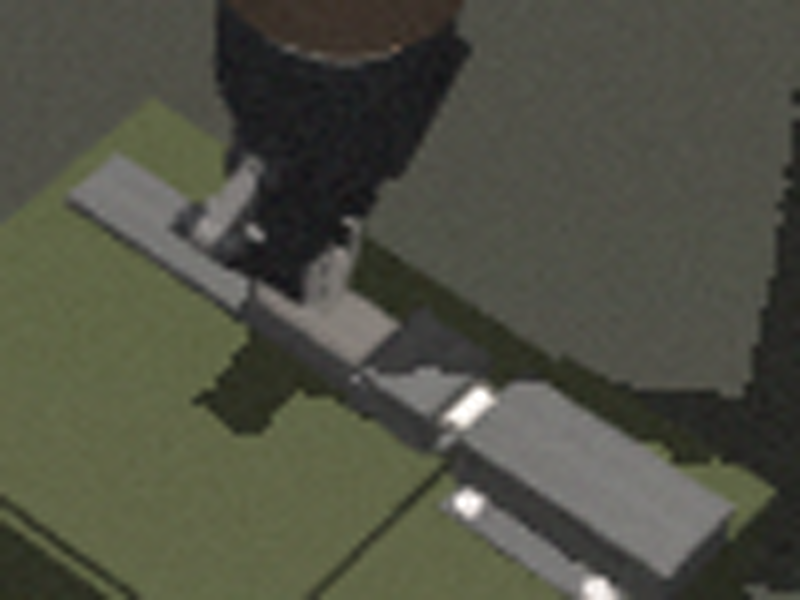

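View pics/w10.png

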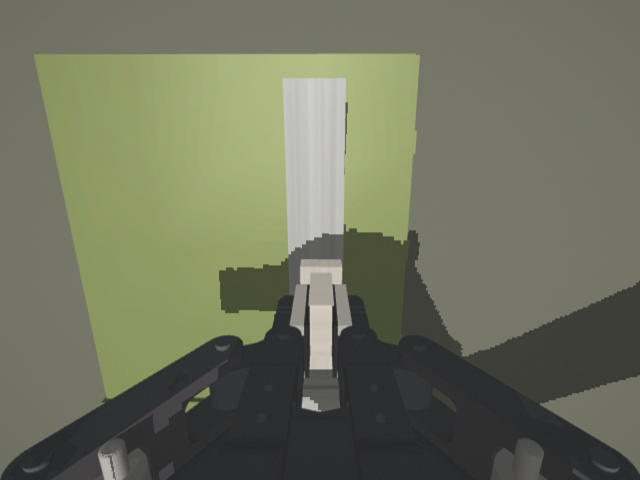

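jog_arm(
  increments=[
    [-0.001,0.0,0.0015,0],
    [-0.001,0.0,0.0015,0],
    [-0.001,0.0,0.0015,0],
  ],
)

```text
clock: 14.18
position: [525.4, 111.4, 133.5]
ee_rot: [0.719, -0.695, 0.006, 0.012]
contact_force: [2.7, -8.5, 2.5]
gripper_width: 8.8
```

jog_arm(
  increments=[
    [0,0,0,0],
    [0,0,0,0],
    [0,0,0,0],
    [0,0,0,0],
  ],
  hand=-0.2,
)

```text
clock: 14.68
position: [525.4, 111.8, 133.5]
ee_rot: [0.719, -0.695, 0.006, 0.012]
contact_force: [-0.1, 0.0, 0.2]
gripper_width: 34.2
```

```bash
python3 - <<'E'
from h import *
s=read_state();print(s["position"],s["contact_force"],s["clock"],s["gripper_width"])
snap("wrist","w11")
E
```

```text
[525.42018839 111.81742474 133.49217317] [-0.11256373  0.0267659   0.16554842] 14.675 34.196793914937736
```

View pics/w11.png

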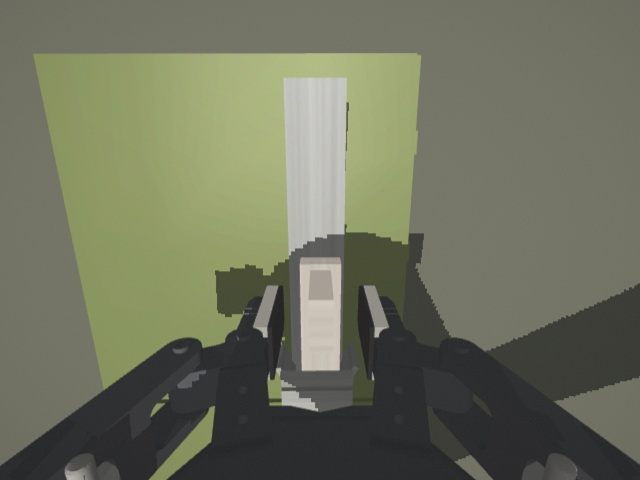

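jog_arm(
  increments=[
    [0,0,-0.025,0],
    [0,0,-0.05,0],
    [0,0,-0.05,0],
    [0.034,0,-0.05,0],
    [0.034,0,-0.05,0],
    [0.034,0,-0.05,0],
  ],
)

```text
clock: 15.48
position: [526.7, 79.0, 183.7]
ee_rot: [0.719, -0.695, 0.006, 0.012]
contact_force: [0.4, -0.5, -0.5]
gripper_width: 33.9
```

jog_arm(
  increments=[
    [0,0,0,0],
    [0,0,0,0],
    [0,0,0.0,0],
    [0,0,0.02,0],
    [0,0,0.04,0],
    [0,0,0.049,0],
    [0,0,0.049,0],
  ],
  hand=-1,
)

```text
clock: 16.35
position: [526.2, 77.7, 134.3]
ee_rot: [0.719, -0.695, 0.006, 0.013]
contact_force: [0.1, 0.4, 0.4]
gripper_width: 0.1
```

```bash
python3 - <<'E'
from h import *
s=read_state();print(s["position"],s["contact_force"],s["clock"],s["gripper_width"])
snap("wrist","w12")
E
```

```text
[526.16159045  77.73531852 134.28357441] [0.13496512 0.42588848 0.35806385] 16.35 0.12092234211592451
```

View pics/w12.png

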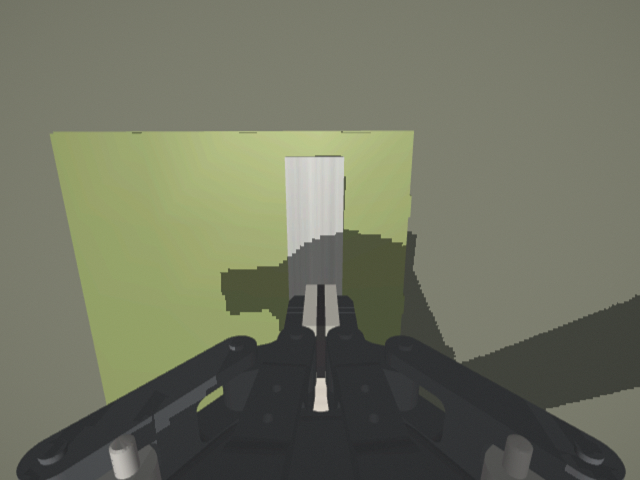

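jog_arm(
  increments=[
    [-0.003,0,0,0],
    [-0.006,0,0,0],
    [-0.008,0,0,0],
    [-0.01,0,0,0],
  ],
)

```text
clock: 16.9
position: [526.3, 88.1, 134.8]
ee_rot: [0.719, -0.695, 0.006, 0.012]
contact_force: [0.5, 0.1, -0.3]
gripper_width: -0.0
```

jog_arm(
  increments=[
    [-0.002,0,0,0],
    [-0.004,0,0,0],
    [-0.005,0,0,0],
  ],
)

```text
clock: 17.27
position: [525.4, 89.1, 135.2]
ee_rot: [0.719, -0.695, 0.007, 0.016]
contact_force: [2.6, -17.7, 3.1]
gripper_width: -0.3
```

jog_arm(
  increments=[
    [-0.005,0,0,0],
    [-0.006,0,0,0],
  ],
)

```text
clock: 17.52
position: [524.5, 89.5, 135.9]
ee_rot: [0.719, -0.695, 0.009, 0.021]
contact_force: [3.9, -23.3, 5.1]
gripper_width: -0.1
```

jog_arm(
  increments=[
    [0.008,0,0,0],
    [0.012,0,-0.02,0],
    [0.02,0,-0.06,0],
    [0.03,0,-0.11,0],
    [0.03,0,-0.14,0],
    [0.06,0,-0.14,0],
    [0.11,0,-0.14,0],
    [0.16,0,-0.14,0],
    [0.16,0,-0.14,0],
  ],
)

```text
clock: 18.65
position: [532.1, -66.5, 282.5]
ee_rot: [0.718, -0.696, 0.009, 0.021]
contact_force: [-0.0, 1.1, -0.3]
gripper_width: 0.1
```

```bash
python3 - <<'E'
from h import *
s=read_state();print(s["position"],s["contact_force"],s["clock"])
_,im=snap("scene","s13");cv2.imwrite("pics/s13d.png",cv2.resize(im[195:345,265:415],None,fx=4,fy=4,interpolation=cv2.INTER_CUBIC))
snap("top","t13")
E
```

```text
[532.06237596 -66.50788834 282.53856228] [-0.00644077  1.11631407 -0.3158885 ] 18.65
```

View pics/s13d.png

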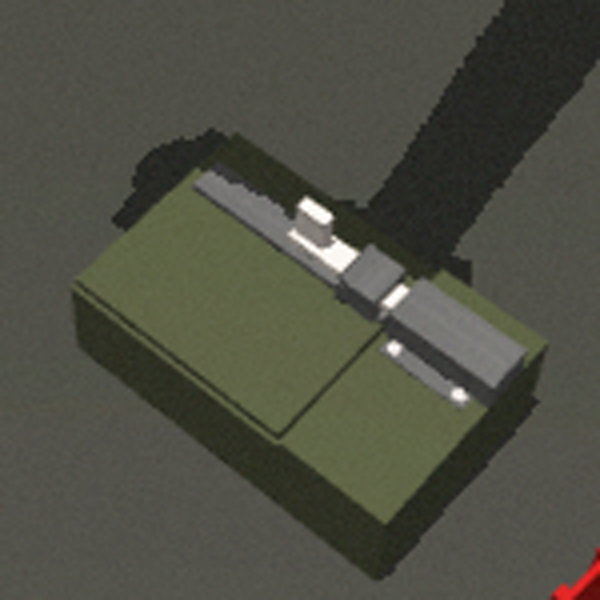

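View pics/t13.png

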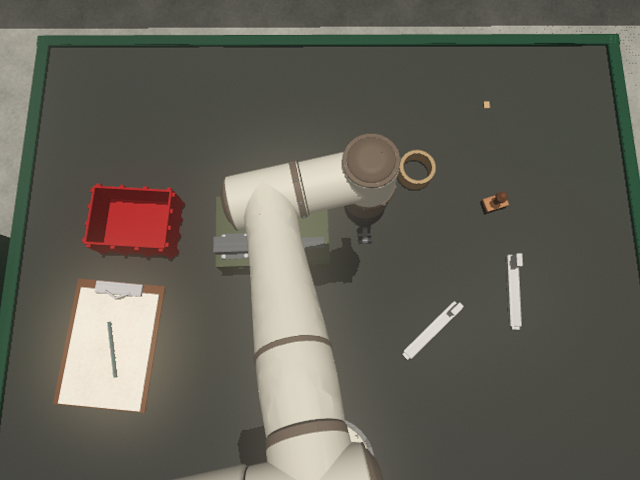

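jog_arm(
  increments=[
    [0,0,0,0],
    [0,0,0,0],
    [0,0,0,0],
  ],
)

```text
clock: 19.12
position: [532.3, -63.7, 282.4]
ee_rot: [0.719, -0.695, 0.009, 0.02]
contact_force: [-0.6, -0.2, -0.8]
gripper_width: 0.2
```

```bash
python3 -c "
from bench import *
print(read_state()['contact_force']);print(job_done())"
```

```text
[-0.56234528 -0.2220387  -0.8052605 ]
the job is handed in; nothing more can be done
None
```

I shut the lid, picked up the smallest bar by its tab and slid it nose first, tab up, through the eye and into the keeper. It stopped firmly with the nose about 50 mm past the keeper's mouth, within the stated 40 to 65 mm range. I released it, backed off and handed the job in at about 19 s; no verdict is reported.

- **Stop contact:** The bar resisted firmly at about 28 N when pushed with the grip. After release I pushed the tab from behind with closed fingers, up to 23 N, and it gave less than 1 mm. The stop is out of sight, so "fully home" rests on these forces and the depth, not on seeing it.
- **Last pictures:** They show the lid shut, the bar flat on the runner and through the eye with its tab up, and the arm clear. The tape, stamp and crate look to be where they began.
- **Disagreements:** The scene and top cameras differed by 1 to 2 mm on the bar's path. An early sideways check with the bar held higher was off by about 4 mm and went away once the bar was lowered. While pushing against the stop, the tool tilted slightly, about 0.03 rad, and rose 2 mm; the bar lay flat again once released.

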